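# Blow the bar holder clean and present the green compound bar above it

## Robot

A 7-joint arm with a two-finger parallel gripper is mounted at the origin on a cart in front of the work surface, level with it; the furniture and walls round the work are solid. World frame = base frame: x ahead of the robot, y to its left, z up, the work surface at z = 0. Lengths are in m, angles in rad, forces in N, time in s.
With the tool pointing down it reaches from about 0.4 to 0.85 m from the base axis. Payload 10.4 kg.
Tool frame: the origin (TCP) lies midway between the tips of the shut fingers; the grasp point (between the pads) lies 19 mm behind it; z points along the fingers, y is the line along which they close (so a half turn about z gives the same grasp; the last joint's range is limited). The gripper opens to 87 mm and grips with 3 to 60 N. Pads are 19 mm wide; open, the fingers measure 117 mm over their backs; the gripper's body (75 mm by 190 mm) begins 51 mm behind the grasp point.
Start: joints at [1.309, 0.332, -0.065, 1.46, 0.022, 1.35, -0.088], TCP at [0.148, -0.607, 0.191] pointing down, gripper open.
Joint ranges: [-2.6, 2.6], [-0.5, 2.12], [-1.47, 1.34], [0.16, 2.42], [-1.27, 4.41], [0.06, 2.06], [-2.6, 2.6]. Speed limits (rad/s): [2.22, 2.22, 2.79, 2.79, 3.14, 3.14, 3.14].

## Interface

Orientations are given as a unit quaternion [x, y, z, w].
In Python, from bench import r gives the robot as it stands.
- The arm moves only by the tool carry_out, never from a script. Its argument "steps" is a list that holds one entry, the list of rows, each a list of 6 numbers: the shift along the tool's x, y, z in cm, then the turn, a rotation vector about the tool's x, y, z in rad. In form: [[[dx, dy, dz, wx, wy, wz], ...]]. A call has 1 to 20 rows; each row is the pose to reach, as a shift and turn from the pose commanded when the call began, along the tool's axes at that moment; what a row does not reach only later rows make up. A row lasts 1/12 s, in which the tool goes at most 41.7 mm and 7.16 degrees, less where a joint would pass 70% of its speed; a pose out of reach is approached as far as the arm can. A call with a gripper value outside its range is refused whole. "hand" is the closure, from -1 (fully open) to 1 (shut), set as the call begins (left out, the last holds). The fingers move at their own pace and stop on an object; "squeeze" is the grip in N (left out, the last holds). Time passes only in rows, so rows that repeat a pose let the fingers close. It gives the time, the measured TCP pose, the force, the opening and the grip force at its end, in the units of the state.
- r.read_state(): the state, without advancing time (a new reading comes with each control period).
- r.camera(name): name is "scene" or "top" or "wrist"; returns the picture (480x640x3 uint8, red, green, blue); there is no depth.
- r.camera_params(name): a dict with "fx", "fy", "cx", "cy" (pixels), "D" ([k1, k2, p1, p2, k3] as OpenCV has them; the pictures are not rectified), "view" (4x4, takes a point from world to camera coordinates). Camera axes: x right, y up, looking along -z (the intrinsics and any distortion apply to the point x, -y, -z); pixel columns grow to the right and rows downward; lengths in m; the calibration is good to about 2 mm. A picture is of the moment at which its call begins: read the wrist's pose just before it. camera_params takes no time and is no camera call; for the wrist camera it gives the pose at the moment of the call.
- r.close_job(): hands the job in; it is judged then, once.
The state is a dict: "time": time; "joint_positions": joint angles; "joint_vel": joint speeds; "joint_torque": joint torques, N m; "ee_pos": TCP position; "eef_rot": TCP orientation; "ft_force": force on the tool from outside, world axes, zero at the start; "torque": the same for the moment, N m; "width": finger opening in m; "grip_force": force on a finger pad.
Only numpy, scipy, OpenCV 4.12 (cv2) and the standard library are available. Lean on these libraries where they do the work, as an engineer would, in place of code of your own. Each camera call takes 0.05 s, during which the arm holds its last target. There are 200 camera calls.

## Task

Press the sprung pedal of the air valve right down to its stop to blow the grit off the aluminium bar holder, and let it spring back up. Then pick up the green bar of polishing compound, carry it over the top of the yellow grit guard (not round its ends), and hold it level about 15 mm above the rim of the holder, centred and lengthwise so that it would drop straight in. Finish still holding it there so that I can check the fit: never touch the guard or the holder, and leave the white bar, the powder pot and the turquoise stones where they are.

Things in the scene. Friction and masses are not known exactly. Their poses are not given: they have to be found in the camera images.
- green_bar_center (a point): Centre of the green bar of polishing compound, a loose block 34 mm wide (its x axis), 88 mm long (its y axis) and 28 mm high (z axis up), somewhat worn off at one end, about 0.16 kg, lying flat on the worktop to the left of the yellow guard. The point is half-way up, 14 mm above the underside. Either end may face either way in the holder.
- holder_mouth (a point): Centre of the open mouth of the aluminium bar holder, in the plane of its rim, 32 mm above the worktop. The holder is a fixed open-topped trough to the right of the guard, 64 mm wide (x axis) and 118 mm long (y axis) outside, walls 5 mm, so 54 x 108 mm inside, floor 8 mm above the worktop. Flat screw ears stick out 17 mm at both ends, and a brass and copper air nozzle 22 mm from its -x side; all of these stay below the rim. The long axis of the bar belongs along its y axis.
- grit_guard: Fixed upright yellow panel with a steel top edge, 200 mm long (its x axis), 6 mm thick (y axis), 90 mm high, on two small feet 40 mm across. It stands roughly along the view of the robot, between the bars on the left and the holder on the right. Origin at the centre of its underside, on the worktop.
- pedal_tread (a point): Middle of the ribbed black rubber tread (50 x 48 mm) on the pedal of the fixed grey air valve right of the holder; moves with the pedal. The pedal, a plate 104 x 52 mm, is hinged 70 mm from this point in the direction of this x axis, roughly away from the robot (+x). At rest it rises away from the hinge by 0.30 rad and the point is 58 mm above the worktop; at the stop about 17 mm lower.
- pedal (a joint): Angle of the pedal: 0 up at rest, 0.25 rad fully down against its stop. A spring resists with about 3 N at the tread at first, 8 N at the stop, and lifts the pedal again when it is released.
- white_bar: White bar of compound, 32 x 72 x 26 mm, loose bystander to the left of the guard; it may lie nearer to the guard or farther from it than the green one. Origin at the centre of its underside.
- powder_pot: Round pot with a blue lid, 56 mm across, 52 mm high, loose bystander beyond the holder. Origin at the centre of its underside. Behind it and behind the bars stands the polishing lathe with its hanging black mesh flap, about 0.3 m high, nearest the robot at x = 0.54 m (y from 0.04 to 0.3 m): do not swing the gripper into it. The lamp shade hangs from 0.33 m up beyond x = 0.62 m.
- loose_stone: Rough turquoise stone, 22 x 27 x 19 mm, loose bystander just beyond the pedal (three more stones, farther left, are fixed clutter). Origin at its underside.
Mind the look-alikes: they are no part of the job. Leave any blue look-alike of the part that bears green_bar_center alone.

How it is judged:
By the outcome, as a careful person would: the job done as asked, in the order asked, and still so for the second after the job is handed in, while the arm keeps its last pose, push and grip.
It also fails if it takes over 64 s, if anything falls off the work surface, if the arm or the gripper's body presses on something with over 40 N, if the wrist force passes 120 N, or if a joint passes its speed limit or range.

## Working session

There is one attempt and no reset: what is moved stays moved. The work goes in short steps, Python scripts to look and compute and a tool call to move; the robot and the scene stay as the last step left them, time stands still between calls to the robot, and variables do not carry over. Pictures are saved under pics/ and viewed, at most 10 in all, crops included, and the job is handed in when it is done.

Besides the shell and the picture viewer there is one more tool, called after "Call:" as name(argument=value, ...) on one line, values as JSON. carry_out: Moves the arm, as the interface text tells. Its arguments: {"type":"object","properties":{"steps":{"type":"array","items":{"type":"array","items":{"type":"array","items":{"type":"number"}}}},"hand":{"type":"number"},"squeeze":{"type":"number"}},"required":["steps"]}

```bash
mkdir -p pics; ls; python3 - <<'E'
from bench import r
import cv2,numpy as np
s=r.read_state();print({k:np.round(v,3).tolist() for k,v in s.items()})
for n in("scene","top"):
    im=r.camera(n);p=r.camera_params(n);print(n,{k:np.round(v,3).tolist() for k,v in p.items()})
    cv2.imwrite(f"pics/{n}0.png",im[:,:,::-1])
E
```

```text
pics
{'time': 0.0, 'joint_positions': [1.309, 0.333, -0.065, 1.461, 0.022, 1.35, -0.089], 'joint_vel': [-0.0, -0.001, 0.0, 0.002, 0.001, -0.001, -0.0], 'joint_torque': [-0.001, -62.325, 0.024, -38.989, -0.061, 0.04, 0.0], 'ee_pos': [0.148, -0.607, 0.19], 'eef_rot': [0.993, 0.119, -0.0, -0.001], 'ft_force': [-0.191, -0.492, 0.023], 'torque': [-0.059, 0.015, 0.015], 'grip_force': 0.0, 'width': 0.087}
scene {'fx': 584.127, 'fy': 584.127, 'cx': 315.049, 'cy': 239.003, 'D': [0.019, 0.0, 0.0, 0.0, 0.0], 'view': [[-0.585, -0.811, -0.012, 0.276], [0.428, -0.321, 0.845, -0.315], [-0.689, 0.489, 0.535, -1.104], [0.0, 0.0, 0.0, 1.0]]}
top {'fx': 550.211, 'fy': 550.211, 'cx': 314.102, 'cy': 239.185, 'D': [0.012, 0.0, 0.0, 0.0, 0.0], 'view': [[0.001, -1.0, -0.017, -0.022], [0.986, -0.002, 0.168, -0.557], [-0.168, -0.017, 0.986, -1.407], [0.0, 0.0, 0.0, 1.0]]}
```

View pics/scene0.png

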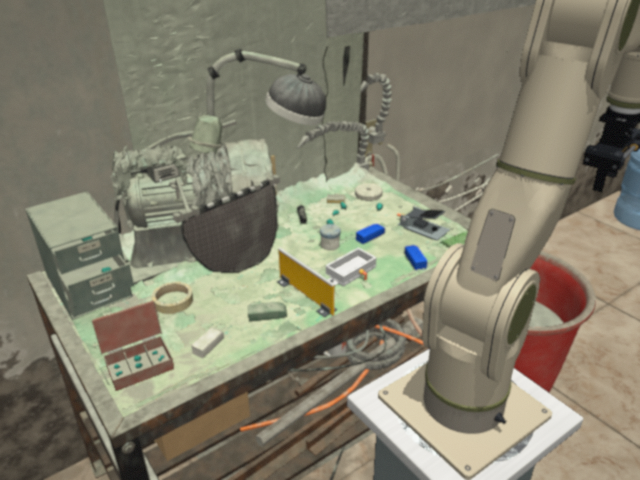

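View pics/top0.png

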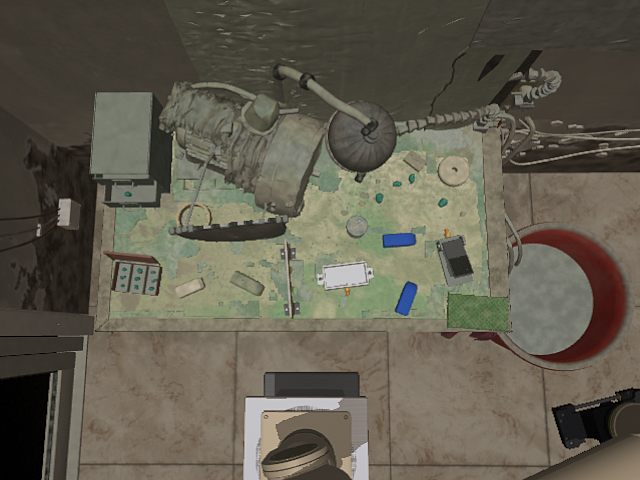

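The top picture shows the candidates for the green bar: the grey-green bar (247,284), the white bar (189,288), blue look-alikes (399,240) and (406,298), and the green mat (478,311). I choose (247,284): it is green, left of the guard (291,280), and its size fits. The holder is at (345,276), the pedal at (457,260), the pot at (357,226) and the loose stone at (443,203).

```bash
cat > h.py <<'E'
from bench import r
import cv2,numpy as np
from scipy.spatial.transform import Rotation as R
def ray(p,uv):
    K=np.array([[p["fx"],0,p["cx"]],[0,p["fy"],p["cy"]],[0,0,1.]])
    q=cv2.undistortPoints(np.array(uv,float).reshape(-1,1,2),K,np.array(p["D"],float)).reshape(-1,2)
    V=np.array(p["view"]);d=np.c_[q[:,0],-q[:,1],-np.ones(len(q))]@V[:3,:3]
    return -V[:3,:3].T@V[:3,3],d
def onz(p,uv,z):
    o,d=ray(p,uv);return o+d*((z-o[2])/d[:,2])[:,None]
def proj(p,X):
    V=np.array(p["view"]);c=np.atleast_2d(X)@V[:3,:3].T+V[:3,3]
    K=np.array([[p["fx"],0,p["cx"]],[0,p["fy"],p["cy"]],[0,0,1.]])
    return cv2.projectPoints(c*[1,-1,-1],np.zeros(3),np.zeros(3),K,np.array(p["D"],float))[0].reshape(-1,2)
def rel(pos,yaw):
    """row (cm, rotvec) from present measured pose to a tool-down pose whose tool y axis lies at world angle yaw"""
    s=r.read_state();T=R.from_quat(s["eef_rot"])
    y=np.array([np.cos(yaw),np.sin(yaw),0]);z=np.array([0,0,-1.]);x=np.cross(y,z)
    G=R.from_matrix(np.c_[x,y,z])
    return np.round(T.inv().apply(np.array(pos)-s["ee_pos"])*100,2),np.round((T.inv()*G).as_rotvec(),3)
E
python3 - <<'E'
from h import *
im=cv2.imread("pics/top0.png");p=r.camera_params("top")
a=cv2.resize(im[225:325,160:310],None,fx=5,fy=5,interpolation=2)[:500]
b=cv2.resize(im[225:325,310:485],None,fx=4.5,fy=4.5,interpolation=2)
cv2.imwrite("pics/cropL.png",a);cv2.imwrite("pics/cropR.png",b)
for n,uv,z in [("green",(247,284),.028),("white",(189,288),.026),("holder",(345,276),.032),("treadmid",(460,262),.058),("guardtopA",(289,240),.09),("guardtopB",(289,318),.09),("pot",(357,226),.052),("stone",(443,203),.01),("blue1",(399,240),.02),("blue2",(406,298),.02)]:print(n,onz(p,[uv],z).round(3))
E
```

```text
green [[0.44  0.155 0.028]]
white [[0.43  0.309 0.026]]
holder [[ 0.461 -0.104  0.032]]
treadmid [[ 0.494 -0.401  0.058]]
guardtopA [[0.547 0.041 0.09 ]]
guardtopB [[0.349 0.039 0.09 ]]
pot [[ 0.591 -0.136  0.052]]
stone [[ 0.663 -0.373  0.01 ]]
blue1 [[ 0.559 -0.25   0.02 ]]
blue2 [[ 0.404 -0.264  0.02 ]]
```

View pics/cropL.png

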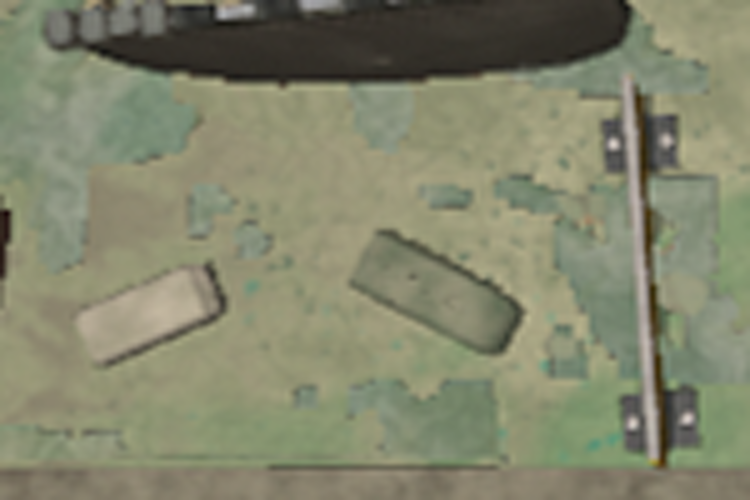

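View pics/cropR.png

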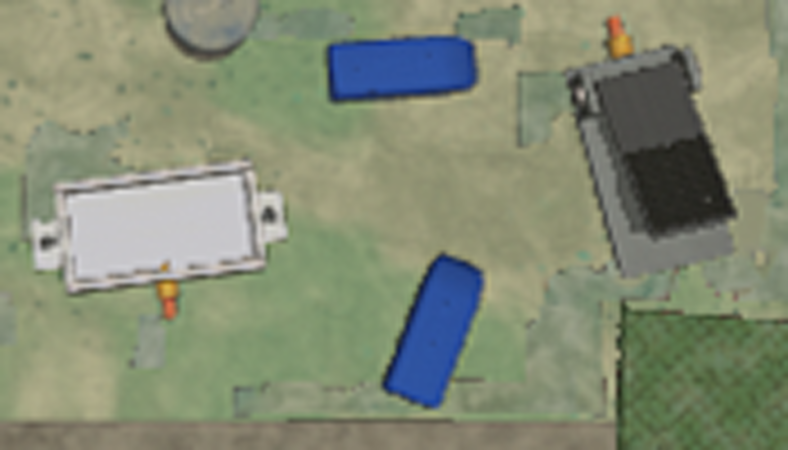

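The crops show the green bar (crop corners 382,230 / 523,305 / 498,352 / 350,280; rough and green, one end worn), which confirms the choice. They also show the holder rim with its nozzle to the near side, and the black tread centred near (680,184) in the right crop.

```bash
python3 - <<'E'
from h import *
p=r.camera_params("top")
def L(a):return (np.array(a,float)+.5)/5-.5+[160,225]
def Rr(a):return (np.array(a,float)+.5)/4.5-.5+[310,225]
def ax(n,P):
    c=P.mean(0);e1=(P[1]+P[2]-P[0]-P[3])/2;e2=(P[3]+P[2]-P[0]-P[1])/2
    print(n,c.round(4),"len",np.linalg.norm(e1).round(3),np.degrees(np.arctan2(e1[1],e1[0])).round(1),"wid",np.linalg.norm(e2).round(3),np.degrees(np.arctan2(e2[1],e2[0])).round(1));return c
ax("green",onz(p,L([(382,230),(523,305),(498,352),(350,280)]),.028))
ax("holder",onz(p,Rr([(57,185),(250,163),(265,268),(70,292)]),.032))
t=ax("tread",onz(p,Rr([(622,152),(705,133),(735,213),(655,235)]),.058))
g=onz(p,L([(628,80),(655,460)]),.09);print("guard",g.round(3),np.linalg.norm(g[0]-g[1]))
print("flap low edge",onz(p,L([(350,80),(500,75),(600,50)]),.05).round(3))
print("above tread, keep yaw",rel([t[0],t[1],.16],np.radians(-76.3)))
E
```

```text
green [0.4427 0.1547 0.028 ] len 0.087 -116.7 wid 0.03 150.5
holder [ 0.4632 -0.1046  0.032 ] len 0.115 -83.2 wid 0.063 -173.0
tread [ 0.4856 -0.4017  0.058 ] len 0.049 -75.9 wid 0.05 -161.3
guard [[0.546 0.051 0.09 ]
 [0.353 0.035 0.09 ]] 0.19363656920377434
flap low edge [[0.553 0.201 0.05 ]
 [0.555 0.121 0.05 ]
 [0.569 0.069 0.05 ]]
above tread, keep yaw (array([ 37.68, -11.94,   3.01]), array([-0.001,  0.   , -0.   ]))
```

Call:
carry_out(steps=[[[19,-6,0,0,0,0],[37.7,-12,0,0,0,0],[37.7,-12,0,0,0,0],[37.7,-12,0,0,0,0],[37.7,-12,0,0,0,0],[37.7,-12,0,0,0,0],[37.7,-12,0,0,0,0],[37.7,-12,0,0,0,0],[37.7,-12,0,0,0,0],[37.7,-12,0,0,0,0],[37.7,-12,3,0,0,0],[37.7,-12,3,0,0,0],[37.7,-12,3,0,0,0],[37.7,-12,3,0,0,0]]], hand=1, squeeze=20)

```text
time: 1.27
ee_pos: [0.4848, -0.4026, 0.1613]
eef_rot: [0.993, 0.118, -0.0, 0.0]
ft_force: [-0.5, -0.0, 0.8]
width: 0.0032
grip_force: 0.0
```

```bash
python3 - <<'E'
from h import *
p=r.camera_params("wrist");im=r.camera("wrist");cv2.imwrite("pics/w1.png",im[:,:,::-1])
s=r.read_state();print(s["ee_pos"],s["eef_rot"],s["ft_force"],s["width"],s["time"])
V=np.array(p["view"]);print("cam",-V[:3,:3].T@V[:3,3], proj(p,[[.4856,-.4017,.058],s["ee_pos"]]))
E
```

```text
[ 0.48509329 -0.4028097   0.16184975] [9.92998217e-01 1.18127949e-01 1.80754571e-04 5.44314502e-04] [-0.00703002 -0.40570442  0.93109411] 0.00241691345290118 1.3167
cam [ 0.56595778 -0.38224566  0.35600932] [[321.64286576 224.15982195]
 [323.20330456 270.56091182]]
```

View pics/w1.png

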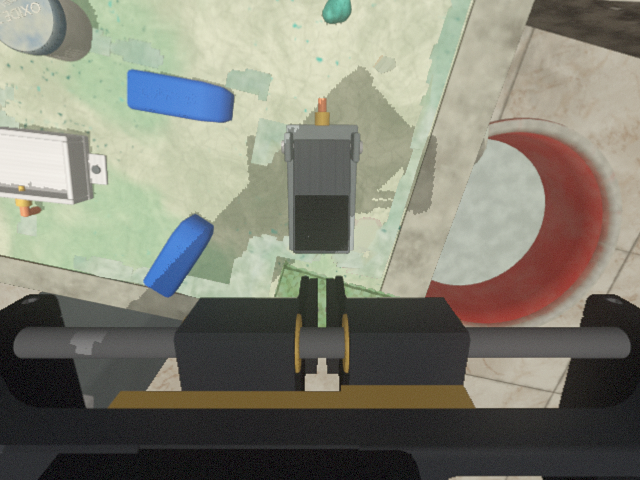

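The wrist view shows the tread centred at (322,224), exactly on the projection (321.6,224.2) of my estimate. The position holds, so I press.

Call:
carry_out(steps=[[[0,0,4,0,0,0],[0,0,8,0,0,0],[0,0,9.5,0,0,0],[0,0,10,0,0,0],[0,0,10.5,0,0,0],[0,0,11,0,0,0],[0,0,11.5,0,0,0],[0,0,11.8,0,0,0],[0,0,12,0,0,0],[0,0,12,0,0,0],[0,0,12,0,0,0]]])

```text
time: 2.23
ee_pos: [0.486, -0.4016, 0.041]
eef_rot: [0.993, 0.119, 0.0, 0.0]
ft_force: [0.5, 0.7, 0.3]
width: 0.0005
grip_force: 0.0
```

```bash
python3 - <<'E'
from h import *
for _ in range(2):
    im=r.camera("scene")
    s=r.read_state();print(s["ee_pos"],s["ft_force"],s["time"])
w=r.camera("wrist")
a=cv2.resize(im[180:260,360:480],None,fx=5,fy=5,interpolation=2)
cv2.imwrite("pics/p1.png",np.vstack([a,cv2.resize(w[80:320,160:480],(600,200*2))[100:300]])[:600,:,::-1])
E
```

```text
[ 0.48597806 -0.40164454  0.0410633 ] [-0.92778887 -0.48351782 -0.13029612] 2.2833
[ 0.4859885  -0.40165424  0.04106627] [ 0.13693842 -0.54312588 -0.60826949] 2.3333
```

View pics/p1.png

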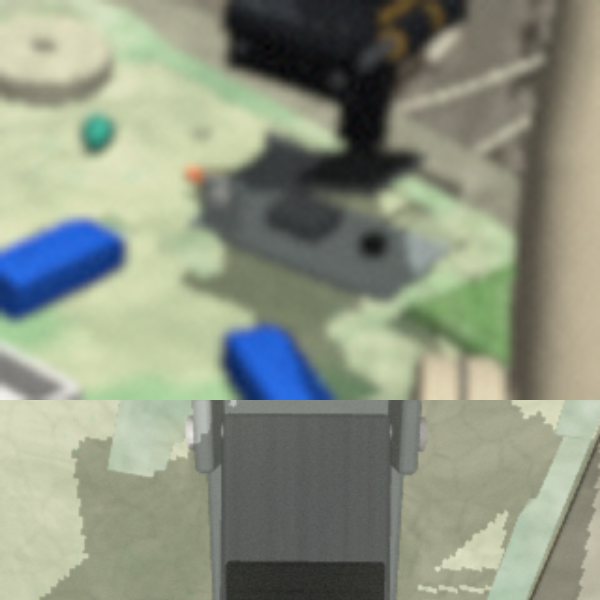

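```bash
python3 - <<'E'
from h import *
p=r.camera_params("scene");s=r.read_state();print((proj(p,[s["ee_pos"],[.4856,-.4017,.058],[.4856,-.4017,.041]])-[360,180])*5)
a=cv2.imread("pics/scene0.png")[180:260,360:480];b=cv2.cvtColor(r.camera("scene"),4)[180:260,360:480]
w=cv2.cvtColor(r.camera("wrist"),4)[60:300,200:440];v=cv2.imread("pics/w1.png")[60:300,200:440]
cv2.imwrite("pics/p2.png",np.vstack([np.hstack([cv2.resize(i,(400,267),interpolation=2) for i in(a,b)]),np.hstack([cv2.resize(i,(400,330)) for i in(v,w)])]))
print(r.camera_params("wrist")["view"])
E
```

```text
[[349.80869853 192.31091137]
 [353.24413845 165.82026147]
 [350.34743511 192.57905826]]
[[ 2.37064454e-01 -9.71493908e-01 -1.76293293e-04 -5.04582656e-01]
 [ 9.26307836e-01  2.26092817e-01 -3.01389832e-01 -3.67918261e-01]
 [ 2.92838245e-01  7.12855142e-02  9.53500990e-01 -3.63583700e-01]
 [ 0.00000000e+00  0.00000000e+00  0.00000000e+00  1.00000000e+00]]
```

View pics/p2.png

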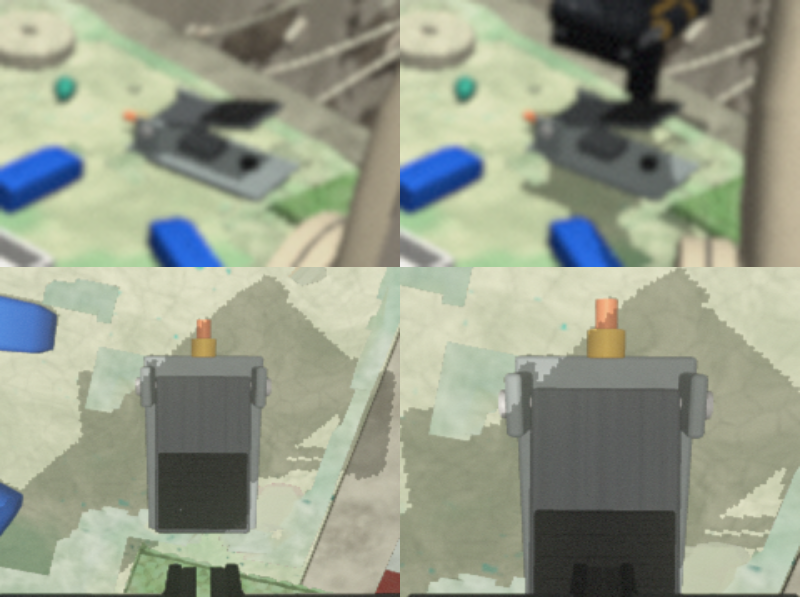

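The pedal has not moved. The scene view shows the finger ending at about crop (360,155), on the tread, which is higher than the projected TCP at (350,192). I'll feel further down in small steps and watch the force.

Call:
carry_out(steps=[[[0,0,0.3,0,0,0],[0,0,0.6,0,0,0],[0,0,0.6,0,0,0]]])

```text
time: 2.73
ee_pos: [0.4854, -0.4012, 0.0338]
eef_rot: [0.993, 0.119, -0.0, -0.0]
ft_force: [-0.0, -0.1, -0.3]
width: 0.0004
grip_force: 0.0
```

Call:
carry_out(steps=[[[0,0,0.2,0,0,0],[0,0,0.4,0,0,0],[0,0,0.4,0,0,0]]])

```text
time: 2.98
ee_pos: [0.4857, -0.4015, 0.0303]
eef_rot: [0.993, 0.119, -0.0, 0.0]
ft_force: [0.7, -0.9, 1.3]
width: 0.0008
grip_force: 0.8
```

```bash
python3 - <<'E'
from h import *
p=r.camera_params("wrist");w=r.camera("wrist");s=r.read_state()
print(s["ee_pos"],s["ft_force"])
g=w.max(2)
c=lambda X:proj(p,X).round(1)
# black tread far edge: scan column through tread middle; compare with expected rest / pressed
a=np.radians(18);u=np.array([np.cos(a),np.sin(a),0]);t=np.array([.4856,-.4017,.058])
print("exp rest far edge",c(t+.025*u*np.cos(.3)-[0,0,.025*np.sin(.3)]),"hinge",c(t+.07*u-[0,0,.0207]))
print("exp pressed far edge",c(t+.025*u-[0,0,.018]))
for col in(280,320,360):print(col,[(i,int(g[i,col])) for i in range(100,300,6)])
E
```

```text
[ 0.48581745 -0.40155946  0.03059651] [0.30463087 0.09861078 0.22681394]
exp rest far edge [[319.8 245. ]] hinge [[313.4 155.6]]
exp pressed far edge [[319.7 237. ]]
280 [(100, 207), (106, 208), (112, 214), (118, 211), (124, 160), (130, 187), (136, 156), (142, 141), (148, 112), (154, 102), (160, 102), (166, 100), (172, 99), (178, 101), (184, 97), (190, 97), (196, 97), (202, 94), (208, 97), (214, 97), (220, 96), (226, 96), (232, 93), (238, 95), (244, 53), (250, 46), (256, 51), (262, 47), (268, 51), (274, 48), (280, 49), (286, 46), (292, 50), (298, 39)]
320 [(100, 232), (106, 181), (112, 183), (118, 185), (124, 183), (130, 135), (136, 135), (142, 134), (148, 121), (154, 98), (160, 90), (166, 96), (172, 94), (178, 94), (184, 92), (190, 89), (196, 94), (202, 90), (208, 93), (214, 88), (220, 92), (226, 89), (232, 90), (238, 94), (244, 35), (250, 51), (256, 46), (262, 48), (268, 44), (274, 51), (280, 40), (286, 46), (292, 32), (298, 40)]
360 [(100, 165), (106, 162), (112, 163), (118, 166), (124, 135), (130, 136), (136, 136), (142, 132), (148, 133), (154, 96), (160, 94), (166, 90), (172, 95), (178, 95), (184, 94), (190, 91), (196, 91), (202, 94), (208, 92), (214, 93), (220, 92), (226, 95), (232, 91), (238, 91), (244, 52), (250, 53), (256, 49), (262, 51), (268, 56), (274, 49), (280, 52), (286, 49), (292, 52), (298, 51)]
```

```bash
python3 - <<'E'
from h import *
p=r.camera_params("wrist");q=r.camera_params("scene");w=r.camera("wrist");sc=r.camera("scene");s=r.read_state()
V=np.array(p["view"]);T=R.from_quat(s["eef_rot"]);e=np.array(s["ee_pos"])
# tool-frame points, where they project in both
for z in(0,-.01,-.02,-.03,-.04):
    X=e+T.apply([[0,0,z],[.0095,0,z]]);print(z,proj(p,X).round(0).tolist(),proj(q,X).round(0).tolist())
cv2.imwrite("pics/p3.png",np.hstack([cv2.resize(w[200:400,230:410],(400,444),interpolation=2),cv2.resize(sc[180:240,405:459],(400,444),interpolation=2)])[:,:,::-1])
E
```

```text
0 [[323.0, 271.0], [323.0, 256.0]] [[430.0, 222.0], [427.0, 221.0]]
-0.01 [[323.0, 277.0], [323.0, 262.0]] [[430.0, 219.0], [427.0, 217.0]]
-0.02 [[323.0, 285.0], [323.0, 269.0]] [[430.0, 215.0], [427.0, 214.0]]
-0.03 [[323.0, 293.0], [323.0, 277.0]] [[431.0, 212.0], [428.0, 211.0]]
-0.04 [[323.0, 302.0], [323.0, 285.0]] [[431.0, 209.0], [428.0, 208.0]]
```

View pics/p3.png

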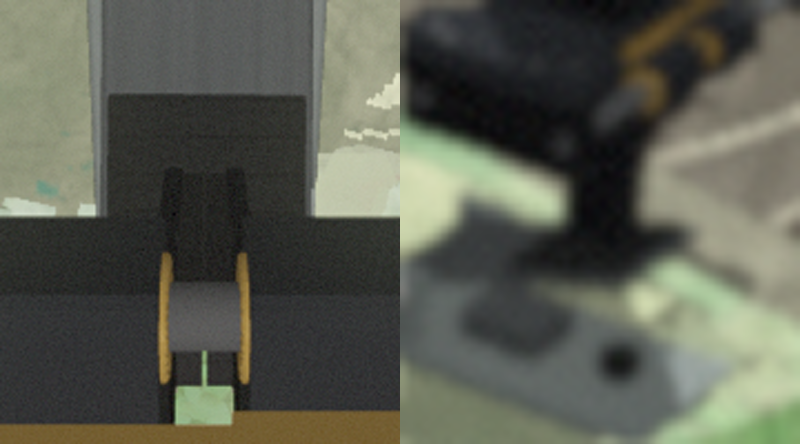

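The fingertip is at row 277 in the wrist view, the same as in free air, so it is not cut off by the tread. The real tips seem to end well short of the reported TCP and just above the tread. I continue down by feel.

Call:
carry_out(steps=[[[0,0,0.2,0,0,0],[0,0,0.4,0,0,0],[0,0,0.4,0,0,0]]])

```text
time: 3.38
ee_pos: [0.4857, -0.4018, 0.0265]
eef_rot: [0.993, 0.119, -0.0, 0.0]
ft_force: [-0.4, -0.4, 3.5]
width: 0.0005
grip_force: 1.3
```

Contact: 3.5 N at TCP z = 0.0265, so the tips end about 33 mm above the reported TCP. I press on to the stop.

Call:
carry_out(steps=[[[0,0,0.4,0,0,0],[0,0,0.8,0,0,0],[0,0,1.2,0,0,0],[0,0,1.5,0,0,0],[0,0,1.5,0,0,0]]])

```text
time: 3.8
ee_pos: [0.4849, -0.4022, 0.011]
eef_rot: [0.993, 0.119, -0.001, 0.0]
ft_force: [-2.8, -0.4, 7.4]
width: 0.0005
grip_force: 3.3
```

Call:
carry_out(steps=[[[0,0,0.2,0,0,0],[0,0,0.4,0,0,0],[0,0,0.5,0,0,0],[0,0,0.5,0,0,0]]])

```text
time: 4.13
ee_pos: [0.4851, -0.4024, 0.0093]
eef_rot: [0.993, 0.119, -0.001, 0.001]
ft_force: [-13.9, 5.1, 30.9]
width: 0.0004
grip_force: 15.0
```

The force has risen steeply to 31 N at 17 mm of travel, so the pedal is on its stop. Release and rise.

Call:
carry_out(steps=[[[0,0,-1,0,0,0],[0,0,-2.5,0,0,0],[0,0,-6,0,0,0],[0,0,-10,0,0,0],[0,0,-14,0,0,0],[0,0,-16,0,0,0],[0,0,-16,0,0,0],[0,0,-16,0,0,0]]])

```text
time: 4.8
ee_pos: [0.4863, -0.4016, 0.1671]
eef_rot: [0.993, 0.119, 0.001, 0.001]
ft_force: [-0.9, -0.2, -0.7]
width: 0.0008
grip_force: 0.0
```

```bash
python3 - <<'E'
from h import *
p=r.camera_params("wrist");w=r.camera("wrist");s=r.read_state();g=w.max(2).astype(int)
a=np.radians(18);u=np.array([np.cos(a),np.sin(a),0]);t=np.array([.4856,-.4017,.058]);c=lambda X:proj(p,X).round(1)
e=t+.025*u*np.cos(.3)-[0,0,.0074]
print("rest far edge",c(e),"pressed",c(t+.025*u-[0,0,.018]),"near rest",c(2*t-e),"near pressed",c(t-.025*u*1.0-[0,0,.016]))
col=g[:,322];m=np.where(col[150:300]<70)[0]+150;print(m.min(),m.max(),m)
y=np.radians(-28)
print(s["ee_pos"],s["time"],rel([.425,.155,.14],y))
E
```

```text
rest far edge [[320.3 197.4]] pressed [[320.2 194.1]] near rest [[324.1 251.5]] near pressed [[324.  244.5]]
196 249 [196 197 198 199 200 201 202 203 204 205 206 207 208 209 210 211 212 213
 214 215 216 217 218 219 220 221 222 223 224 225 226 227 228 229 230 231
 232 233 234 235 236 237 238 239 240 241 242 243 244 245 246 247 248 249]
[ 0.48551488 -0.40110243  0.16548254] 4.85 (array([  7.29, -55.46,   2.6 ]), array([-0.001,  0.   , -0.843]))
```

The pedal is back at rest (tread rows 196–249). Next I open the hand and cross over to the bar.

Call:
carry_out(steps=[[[7.3,-55.5,0,0,0,-0.84],[7.3,-55.5,0,0,0,-0.84],[7.3,-55.5,0,0,0,-0.84],[7.3,-55.5,0,0,0,-0.84],[7.3,-55.5,0,0,0,-0.84],[7.3,-55.5,0,0,0,-0.84],[7.3,-55.5,0,0,0,-0.84],[7.3,-55.5,0,0,0,-0.84],[7.3,-55.5,0,0,0,-0.84],[7.3,-55.5,0,0,0,-0.84],[7.3,-55.5,0,0,0,-0.84],[7.3,-55.5,0,0,0,-0.84],[7.3,-55.5,0,0,0,-0.84],[7.3,-55.5,0,0,0,-0.84],[7.3,-55.5,2.6,0,0,-0.84],[7.3,-55.5,2.6,0,0,-0.84],[7.3,-55.5,2.6,0,0,-0.84]]], hand=-1)

```text
time: 6.27
ee_pos: [0.4237, 0.1542, 0.1388]
eef_rot: [0.858, 0.514, -0.002, -0.001]
ft_force: [-0.3, -0.7, -0.3]
width: 0.0869
grip_force: 0.0
```

```bash
python3 - <<'E'
from h import *
p=r.camera_params("wrist");w=r.camera("wrist");s=r.read_state();print(s["ee_pos"],s["eef_rot"],s["time"],s["joint_positions"],s["width"])
T=R.from_quat(s["eef_rot"]);e=np.array(s["ee_pos"])
t0=onz(r.camera_params("top"),[(247.2,283.0)],.028)
print("bar exp",proj(p,[[.4427,.1547,.028]]).round(0),"open tips exp",proj(p,e+T.apply([[0,y,-.032] for y in(-.0435,.0435)])).round(0))
cv2.imwrite("pics/w2.png",w[:,:,::-1])
E
```

```text
[0.42468109 0.15408779 0.13988659] [ 8.58232283e-01  5.13259577e-01 -1.24905712e-03 -6.28139062e-04] 6.3167 [ 0.40030643  0.04021219 -0.85049037  1.92511217  0.03141022  1.19271834
 -0.95429629] 0.08696192765288908
bar exp [[340. 214.]] open tips exp [[241. 296.]
 [407. 296.]]
```

View pics/w2.png

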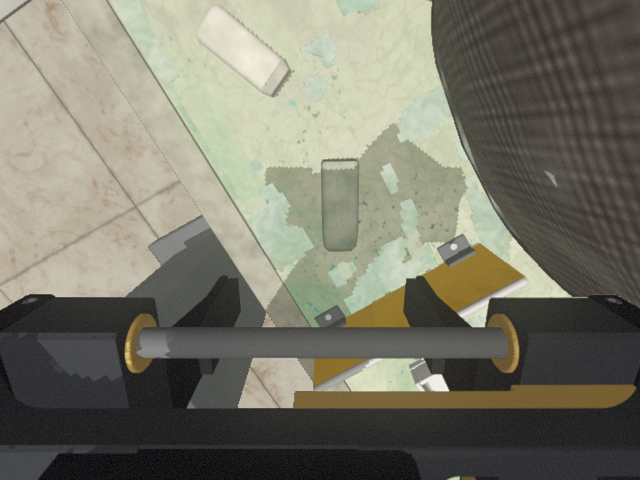

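The wrist view shows the green bar with its top at about cols 322–358 and rows 160–250, aligned with the tool's x axis. The guard is to the lower right, the black flap to the right and the white bar to the upper left.

```bash
python3 - <<'E'
from h import *
p=r.camera_params("wrist");s=r.read_state();T=R.from_quat(s["eef_rot"]);e=np.array(s["ee_pos"])
w=r.camera("wrist");P=onz(p,[(322,165),(358,165),(355,249),(327,249)],.028)
print(P.round(4).tolist(),P.mean(0).round(4));print("lens",np.linalg.norm(P[0]-P[3]),np.linalg.norm(P[0]-P[1]),np.linalg.norm(P[2]-P[3]))
print("tool frame (cm)",(T.inv().apply(P-e)*100).round(2).tolist())
# expected outline if 34x88 centred at c
c=np.array([.4427,.1547,.028]);print("c tool",T.inv().apply(c-e)*100)
g=cv2.cvtColor(w,6)
for row in(180,205,235):print(row,[int(v) for v in g[row,310:372:2]])
print([int(v) for v in g[145:270:3,340]])
E
```

```text
[[0.4496, 0.2011, 0.028], [0.4776, 0.1861, 0.028], [0.4402, 0.117, 0.028], [0.4167, 0.1296, 0.028]] [0.446  0.1584 0.028 ]
lens 0.07869992053697884 0.031713479403130816 0.026605839709697245
tool frame (cm) [[5.34, 0.0, 11.18], [5.34, 3.17, 11.17], [-2.52, 3.15, 11.19], [-2.52, 0.49, 11.19]]
c tool [ 0.92323044  1.58489275 11.18357754]
180 [156, 152, 158, 156, 159, 112, 128, 142, 141, 142, 144, 149, 142, 141, 140, 144, 137, 138, 134, 131, 129, 132, 133, 120, 154, 151, 150, 152, 152, 155, 157]
205 [148, 150, 155, 157, 157, 125, 121, 134, 136, 135, 139, 133, 132, 143, 139, 137, 130, 134, 137, 140, 141, 141, 137, 123, 152, 148, 155, 135, 147, 164, 163]
235 [153, 156, 152, 149, 148, 153, 113, 132, 139, 145, 140, 144, 144, 144, 139, 138, 139, 134, 136, 136, 128, 131, 129, 138, 159, 152, 153, 155, 155, 159, 162]
[210, 204, 202, 201, 206, 96, 187, 187, 148, 134, 139, 138, 144, 140, 144, 143, 144, 136, 138, 135, 137, 140, 140, 141, 143, 147, 146, 146, 141, 141, 138, 137, 125, 124, 125, 106, 164, 162, 160, 185, 192, 196]
```

Call:
carry_out(steps=[[[0.8,0,3,0,0,0],[0.8,0,6,0,0,0],[0.8,0,9,0,0,0],[0.8,0,12,0,0,0],[0.8,0,14,0,0,0],[0.8,0,15,0,0,0],[0.8,0,15.6,0,0,0],[0.8,0,16.1,0,0,0],[0.8,0,16.4,0,0,0],[0.8,0,16.4,0,0,0]]])

```text
time: 7.2
ee_pos: [0.4298, 0.162, -0.0229]
eef_rot: [0.858, 0.513, 0.0, 0.0]
ft_force: [0.2, -0.4, -0.6]
width: 0.0871
grip_force: 0.0
```

Call:
carry_out(steps=[[[0,0,0.1,0,0,0],[0,0,0.1,0,0,0],[0,0,0.1,0,0,0],[0,0,0.1,0,0,0],[0,0,0.1,0,0,0],[0,0,0.1,0,0,0],[0,0,0.1,0,0,0],[0,0,0.1,0,0,0],[0,0,0.1,0,0,0],[0,0,0.1,0,0,0]]], hand=1, squeeze=35)

```text
time: 8.03
ee_pos: [0.4294, 0.162, -0.0243]
eef_rot: [0.858, 0.514, 0.0, 0.0]
ft_force: [0.9, -1.3, 1.0]
width: 0.0323
grip_force: 35.0
```

The hand grips at 32 mm with 35 N. Lift straight up.

Call:
carry_out(steps=[[[0,0,-1,0,0,0],[0,0,-2.5,0,0,0],[0,0,-5,0,0,0],[0,0,-8,0,0,0],[0,0,-11,0,0,0],[0,0,-14,0,0,0],[0,0,-16,0,0,0],[0,0,-17,0,0,0],[0,0,-17,0,0,0],[0,0,-17,0,0,0]]])

```text
time: 8.87
ee_pos: [0.4288, 0.1618, 0.145]
eef_rot: [0.858, 0.514, -0.0, 0.0]
ft_force: [-0.2, 0.1, -2.2]
width: 0.0326
grip_force: 35.0
```

```bash
python3 - <<'E'
from h import *
p=r.camera_params("wrist");w=r.camera("wrist");s=r.read_state();e=np.array(s["ee_pos"]);T=R.from_quat(s["eef_rot"])
print(e,s["ft_force"],s["width"],s["grip_force"],s["time"])
# bar expected: underside at e_z+.0243 above ... bar z in tool: underside -0.0243 (ee was .0243 under the table)
for x in(-.04,.004,.048):print(x,proj(p,e+T.apply([[x,-.017,-.0523],[x,.017,-.0523],[x,0,-.0243]])).round(0).tolist())
g=cv2.cvtColor(w,6)
for c in(300,322,344):print(c,[int(v) for v in g[150:330:4,c]])
sc=r.camera("scene");q=r.camera_params("scene");u=proj(q,[e+[0,0,.04]])[0].astype(int);print(u)
a=sc[u[1]-50:u[1]+50,u[0]-60:u[0]+60]
cv2.imwrite("pics/h1.png",np.hstack([cv2.resize(w[120:360,220:430],(400,457)),cv2.resize(a,(400,457),interpolation=2)])[:,:,::-1])
# crossing: holder target with yaw 7 deg
h=np.array([.4632,-.1046]);print("over holder row, level at ee now",rel([h[0],h[1],e[2]],np.radians(7)))
E
```

```text
[0.42836374 0.16168768 0.14434116] [-0.40632519 -0.77794242 -2.22617557] 0.03267702252138631 34.961938597261906 8.9167
-0.04 [[288.0, 385.0], [355.0, 385.0], [321.0, 351.0]]
0.004 [[285.0, 308.0], [358.0, 308.0], [322.0, 282.0]]
0.048 [[282.0, 217.0], [361.0, 217.0], [322.0, 203.0]]
300 [203, 210, 209, 207, 211, 210, 160, 155, 159, 161, 149, 156, 157, 158, 116, 95, 97, 99, 193, 189, 147, 147, 140, 136, 146, 147, 142, 142, 146, 146, 147, 147, 148, 146, 146, 141, 136, 135, 136, 132, 131, 131, 135, 133, 138]
322 [208, 205, 209, 210, 158, 153, 156, 162, 165, 156, 158, 157, 157, 161, 108, 96, 91, 104, 183, 154, 139, 141, 142, 139, 137, 139, 145, 145, 135, 145, 141, 145, 147, 145, 132, 144, 136, 119, 135, 138, 142, 143, 144, 139, 147]
344 [214, 207, 214, 161, 159, 159, 159, 155, 159, 159, 157, 152, 147, 147, 101, 91, 94, 108, 147, 148, 143, 140, 136, 136, 135, 130, 133, 131, 132, 137, 136, 138, 142, 142, 145, 143, 143, 140, 137, 142, 140, 140, 142, 143, 143]
[263 252]
over holder row, level at ee now (array([-2.181e+01,  1.566e+01, -2.000e-02]), array([-0.002,  0.001, -0.614]))
```

View pics/h1.png

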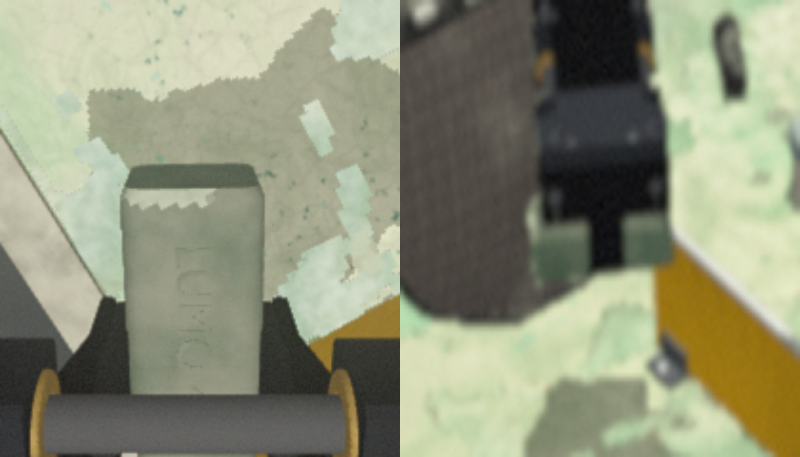

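The view shows the bar held level, with its far end at rows 207–219, near tool x = +47 mm. The scene crop shows both ends either side of the fingers. Next I cross over the guard (bar underside at 0.168 m) to just past the holder so the wrist camera can see the holder.

Call:
carry_out(steps=[[[-29.4,19.7,0,0,0,-0.61],[-29.4,19.7,0,0,0,-0.61],[-29.4,19.7,0,0,0,-0.61],[-29.4,19.7,0,0,0,-0.61],[-29.4,19.7,0,0,0,-0.61],[-29.4,19.7,0,0,0,-0.61],[-29.4,19.7,0,0,0,-0.61],[-29.4,19.7,0,0,0,-0.61],[-29.4,19.7,0,0,0,-0.61],[-29.4,19.7,0,0,0,-0.61],[-29.4,19.7,0,0,0,-0.61],[-29.4,19.7,0,0,0,-0.61],[-29.4,19.7,0,0,0,-0.61],[-29.4,19.7,0,0,0,-0.61]]])

```text
time: 10.13
ee_pos: [0.4638, -0.1886, 0.145]
eef_rot: [0.663, 0.748, -0.0, -0.001]
ft_force: [0.0, 0.3, -1.0]
width: 0.0326
grip_force: 35.0
```

```bash
python3 - <<'E'
from h import *
p=r.camera_params("wrist");w=r.camera("wrist");s=r.read_state();e=np.array(s["ee_pos"]);T=R.from_quat(s["eef_rot"])
print(e,s["width"],s["time"])
# bar ends from the earlier scene picture (pose e0)
q=r.camera_params("scene");e0=np.array([.42836,.16169,.14434]);T0=R.from_quat([.858,.514,0,0])
for x in(-.044,-.041,-.038,.044,.047,.05):print(x,proj(q,e0+T0.apply([x,-.0165,-.0243])).round(1))
print("seen L (244.1,263.3) R (284.6,259.3)")
hsv=cv2.cvtColor(w,cv2.COLOR_RGB2HSV)
cc=proj(p,[[.4632,-.1046,.032]])[0];print("holder exp",cc)
m=((hsv[...,1]<30)&(hsv[...,2]>90)).astype(np.uint8);m=cv2.morphologyEx(m,cv2.MORPH_CLOSE,np.ones((7,7)));m=cv2.morphologyEx(m,cv2.MORPH_OPEN,np.ones((21,21)))
cs,_=cv2.findContours(m,0,2)
for c in cs:
    if cv2.contourArea(c)>2000:
        b=cv2.boxPoints(cv2.minAreaRect(c));P=onz(p,b,.032);print(b.round(0).tolist(),P.mean(0).round(4),[np.linalg.norm(P[i]-P[(i+1)%4]).round(3) for i in(0,1)],np.degrees(np.arctan2(*(P[1]-P[0])[[1,0]])).round(1),cv2.contourArea(c))
for row in range(100,300,25):print(row,[tuple(int(a) for a in hsv[row,c,1:]) for c in range(200,460,16)])
E
```

```text
[ 0.46391328 -0.18874304  0.14525128] 0.03213905291875807 10.1833
-0.044 [[285.4 261. ]]
-0.041 [[284.  261.1]]
-0.038 [[282.6 261.2]]
0.044 [[243.1 264.6]]
0.047 [[241.7 264.7]]
0.05 [[240.2 264.9]]
seen L (244.1,263.3) R (284.6,259.3)
holder exp [332.48973536 129.40009668]
[[438.0, 152.0], [513.0, 152.0], [513.0, 214.0], [438.0, 214.0]] [ 0.597  -0.1354  0.032 ] [np.float64(0.066), np.float64(0.057)] 7.0 4066.5
[[298.0, 209.0], [298.0, 34.0], [412.0, 34.0], [412.0, 209.0]] [ 0.4822 -0.101   0.032 ] [np.float64(0.142), np.float64(0.091)] 95.7 13510.5
100 [(33, 180), (45, 198), (46, 207), (43, 201), (44, 203), (43, 203), (37, 212), (3, 242), (6, 245), (4, 242), (3, 241), (29, 200), (25, 205), (32, 210), (34, 211), (35, 203), (35, 212)]
125 [(40, 122), (52, 151), (40, 208), (44, 204), (45, 199), (120, 225), (118, 233), (5, 243), (6, 243), (3, 241), (4, 241), (33, 211), (34, 213), (37, 201), (37, 201), (38, 210), (33, 210)]
150 [(39, 132), (56, 145), (56, 151), (50, 152), (48, 149), (44, 163), (41, 204), (4, 242), (5, 243), (3, 240), (5, 241), (29, 211), (34, 207), (40, 200), (39, 194)
[... 290 characters left out ...]
52), (49, 155), (15, 185), (13, 183), (39, 156), (38, 162), (45, 153), (53, 148), (53, 148), (50, 154), (19, 133)]
225 [(31, 183), (39, 196), (50, 148), (48, 153), (51, 149), (51, 149), (39, 138), (33, 139), (33, 140), (37, 144), (42, 157), (48, 144), (50, 149), (54, 150), (55, 148), (36, 185), (45, 202)]
250 [(30, 188), (34, 196), (112, 107), (46, 206), (44, 202), (56, 147), (39, 137), (41, 131), (44, 138), (36, 129), (42, 156), (50, 148), (53, 148), (151, 133), (138, 113), (29, 196), (42, 202)]
275 [(31, 180), (165, 210), (173, 208), (166, 212), (160, 131), (155, 99), (37, 144), (34, 142), (35, 144), (36, 136), (39, 195), (44, 150), (138, 102), (163, 155), (160, 156), (39, 207), (42, 195)]
```

```bash
python3 - <<'E'
from h import *
p=r.camera_params("wrist");w=r.camera("wrist");s=r.read_state();T=R.from_quat(s["eef_rot"])
hsv=cv2.cvtColor(w,cv2.COLOR_RGB2HSV)
m=((hsv[...,1]<17)&(hsv[...,2]>90)).astype(np.uint8)*255;m[:,420:]=0;m[:,:280]=0
m=cv2.morphologyEx(m,cv2.MORPH_CLOSE,np.ones((7,7)));m=cv2.morphologyEx(m,cv2.MORPH_OPEN,np.ones((41,41)))
cs,_=cv2.findContours(m,0,2);c=max(cs,key=cv2.contourArea)
b=cv2.boxPoints(cv2.minAreaRect(c));P=onz(p,b,.032);print(b.round(0).tolist(),P.round(4).tolist(),P.mean(0).round(4),[np.linalg.norm(P[i]-P[(i+1)%4]).round(3) for i in(0,1)],np.degrees(np.arctan2(*(P[1]-P[0])[[1,0]])).round(1),np.degrees(np.arctan2(*(P[2]-P[1])[[1,0]])).round(1),cv2.contourArea(c))
# row/col extents of the mask, world edges at rim height
for row in(90,110,130,150):
    x=np.where(m[row])[0];print(row,x.min(),x.max(),onz(p,[(x.min(),row),(x.max(),row)],.032).round(4).tolist())
for col in(320,335,350):
    y=np.where(m[:,col])[0];print(col,y.min(),y.max(),onz(p,[(col,y.min()),(col,y.max())],.032).round(4).tolist())
ye=T.apply([0,1,0]);print("tool yaw",np.degrees(np.arctan2(ye[1],ye[0])))
E
```

```text
[[298.0, 52.0], [374.0, 52.0], [374.0, 195.0], [298.0, 195.0]] [[0.428, -0.049, 0.032], [0.4889, -0.0416, 0.032], [0.5082, -0.1567, 0.032], [0.4396, -0.165, 0.032]] [ 0.4662 -0.1031  0.032 ] [np.float64(0.061), np.float64(0.117)] 6.9 -80.5 10459.5
90 298 374 [[0.4308, -0.0772, 0.032], [0.4936, -0.0696, 0.032]]
110 299 373 [[0.4332, -0.0927, 0.032], [0.4953, -0.0851, 0.032]]
130 299 372 [[0.4348, -0.1087, 0.032], [0.4971, -0.1012, 0.032]]
150 299 371 [[0.4365, -0.1254, 0.032], [0.499, -0.1178, 0.032]]
320 52 195 [[0.4456, -0.0468, 0.032], [0.4595, -0.1626, 0.032]]
335 52 195 [[0.4576, -0.0454, 0.032], [0.473, -0.161, 0.032]]
350 52 195 [[0.4696, -0.0439, 0.032], [0.4866, -0.1593, 0.032]]
tool yaw 6.866994070470381
```

The holder was measured twice and the readings agree within 3 mm: centre about (0.4645, −0.1043), yaw 6.5–7°, rim 117 × 63 mm. I go across at height, then down.

Call:
carry_out(steps=[[[3,0.4,0,0,0,0],[6,0.8,0,0,0,0],[8.2,1.1,0,0,0,0],[8.2,1.1,2,0,0,0],[8.2,1.1,5,0,0,0],[8.2,1.1,8,0,0,0],[8.2,1.1,10,0,0,0],[8.2,1.1,11.2,0,0,0],[8.2,1.1,11.8,0,0,0],[8.2,1.1,12.2,0,0,0],[8.2,1.1,12.2,0,0,0],[8.2,1.1,12.2,0,0,0]]])

```text
time: 11.23
ee_pos: [0.466, -0.1075, 0.0246]
eef_rot: [0.664, 0.748, 0.0, 0.001]
ft_force: [-0.6, -0.1, -1.8]
width: 0.032
grip_force: 35.0
```

```bash
python3 - <<'E'
from h import *
for n in("top","scene","wrist"):
    im=r.camera(n);cv2.imwrite(f"pics/f_{n}.png",im[:,:,::-1])
p=r.camera_params("wrist");s=r.read_state();e=np.array(s["ee_pos"]);T=R.from_quat(s["eef_rot"])
print(e,s["ft_force"],s["width"],s["time"],(T.apply([0,0,1])).round(4))
w=im;hsv=cv2.cvtColor(w,cv2.COLOR_RGB2HSV)
# visible: bar's +x-tool end (green) and holder +y end rim
X=lambda x,z:proj(p,e+T.apply([x,0,z]))[0].round(0)
print("bar end top/bottom exp",X(.046,-.0523),X(.046,-.0243))
hc=np.array([.4645,-.1043,.032]);ly=np.array([-.117,.993,0]);lx=np.array([.993,.117,0])
print("rim end exp",[proj(p,hc+ly*.059+lx*k)[0].round(0) for k in(-.032,0,.032)],"sides mid",[proj(p,hc+lx*k+ly*.04)[0].round(0) for k in(-.032,-.027,.027,.032)])
u=X(0.046,-.0243)
print("col",[(i,int(hsv[i,int(u[0]),1]),int(hsv[i,int(u[0]),2])) for i in range(100,330,4)])
v=int(proj(p,hc+ly*.04)[0][1]);print("row",v,[(i,int(hsv[v,i,1]),int(hsv[v,i,2])) for i in range(220,430,4)])
E
```

```text
[ 0.46595151 -0.10766902  0.02458764] [-0.08866574 -0.45944455 -1.33834447] 0.032542296580694234 11.3833 [ 1.6e-03 -8.0e-04 -1.0e+00]
bar end top/bottom exp [321. 221.] [321. 207.]
rim end exp [array([260., 170.]), array([319., 170.]), array([379., 170.])] sides mid [array([262., 205.]), array([271., 205.]), array([368., 205.]), array([377., 205.])]
col [(100, 46, 201), (104, 47, 202), (108, 45, 206), (112, 54, 166), (116, 69, 155), (120, 46, 206), (124, 44, 205), (128, 45, 202), (132, 43, 202), (136, 10, 208), (140, 3, 238), (144, 6, 139), (148, 5, 147), (152, 7, 146), (156, 12, 144), (160, 6, 238), (164, 6, 182), (168, 14, 141), (172, 3, 239), (176, 12, 218), (180, 4, 239), (184, 3, 237), (188, 4, 238), (192, 3, 238), (196, 11, 183), (200, 11, 183), (204, 14, 182), (208, 32, 104), (212, 31, 106), (216, 28, 102), (220, 33, 180), (224, 35, 182), (228, 30, 187), (232, 31, 187), (236, 30, 185), (240, 36, 134), (244, 35, 133), (248, 38, 136), (252, 35, 132), (256, 37, 138), (260, 35, 140), (264, 40, 134), (268, 36, 136), (272, 37, 139), (276, 35, 139), (280, 36, 127), (284, 37, 138), (2
[... 320 characters left out ...]
151), (256, 48, 160), (260, 47, 168), (264, 38, 186), (268, 9, 235), (272, 13, 195), (276, 20, 117), (280, 13, 183), (284, 5, 199), (288, 2, 237), (292, 3, 238), (296, 3, 239), (300, 2, 238), (304, 8, 193), (308, 12, 187), (312, 12, 185), (316, 14, 183), (320, 12, 185), (324, 12, 184), (328, 12, 185), (332, 12, 184), (336, 10, 183), (340, 11, 183), (344, 11, 181), (348, 14, 186), (352, 11, 184), (356, 13, 183), (360, 11, 189), (364, 6, 239), (368, 12, 127), (372, 9, 227), (376, 10, 228), (380, 32, 197), (384, 36, 193), (388, 33, 193), (392, 34, 196), (396, 34, 194), (400, 32, 197), (404, 33, 196), (408, 34, 194), (412, 32, 197), (416, 33, 196), (420, 32, 199), (424, 33, 209), (428, 32, 215)]
```

Call:
carry_out(steps=[[[0.15,0,0.2,0,0,0],[0.15,0,0.2,0,0,0],[0.15,0,0.2,0,0,0],[0.15,0,0.2,0,0,0]]])

```text
time: 11.72
ee_pos: [0.4651, -0.1059, 0.0217]
eef_rot: [0.664, 0.748, -0.0, 0.0]
ft_force: [-0.0, -0.6, -1.0]
width: 0.0325
grip_force: 35.0
```

```bash
python3 - <<'E'
from h import *
p=r.camera_params("wrist");w=r.camera("wrist");E=[r.read_state()["ee_pos"]]
for _ in range(5):r.camera("top");E.append(r.read_state()["ee_pos"])
e=np.mean(E,0);s=r.read_state();T=R.from_quat(s["eef_rot"]);print(e.round(4),np.std(E,0).round(4),s["width"],s["grip_force"],s["time"])
hsv=cv2.cvtColor(w,cv2.COLOR_RGB2HSV)
def edges(row,lo,hi):
    return [(c,int(hsv[row,c,1]),int(hsv[row,c,2])) for c in list(range(lo[0],lo[1],2))+list(range(hi[0],hi[1],2))]
print("bar row 245",edges(245,(270,296),(350,376)))
print("exp bar edges",proj(p,e+T.apply([[.033,-.0163,-.0523],[.033,.0163,-.0523]])).round(1).tolist())
print("rim row 195",edges(195,(256,280),(364,388)))
for row in(195,):print("world rim at px 265/379",onz(p,[(265,row),(379,row)],.032).round(4).tolist(), "tool y cm",(T.inv().apply(onz(p,[(265,row),(379,row)],.032)-e)*100).round(2).tolist())
a=cv2.imread("pics/top0.png").astype(int);b=cv2.cvtColor(r.camera("top"),4).astype(int)
for n,(u,v) in dict(white=(189,288),pot=(357,226),stone=(443,203),pedal=(457,260)).items():print(n,np.abs(a-b)[v-14:v+14,u-14:u+14].mean().round(1))
E
```

```text
[ 0.4651 -0.1059  0.0217] [0. 0. 0.] 0.03259158540235991 34.96189079247415 12.0167
bar row 245 [(270, 15, 171), (272, 16, 178), (274, 11, 165), (276, 19, 110), (278, 18, 111), (280, 17, 118), (282, 11, 178), (284, 37, 110), (286, 35, 116), (288, 35, 124), (290, 33, 131), (292, 38, 136), (294, 37, 138), (350, 37, 130), (352, 35, 131), (354, 39, 125), (356, 44, 115), (358, 18, 141), (360, 13, 180), (362, 11, 179), (364, 13, 179), (366, 13, 117), (368, 14, 111), (370, 16, 111), (372, 14, 165), (374, 15, 174)]
exp bar edges [[284.2, 249.7], [358.0, 249.7]]
rim row 195 [(256, 40, 198), (258, 42, 199), (260, 41, 200), (262, 40, 202), (264, 37, 180), (266, 9, 224), (268, 9, 234), (270, 5, 236), (272, 11, 201), (274, 9, 117), (276, 15, 119), (278, 17, 139), (364, 5, 238), (366, 5, 238), (368, 15, 136), (370, 12, 126), (372, 16, 130), (374, 10, 219), (376, 8, 237), (378, 8, 232), (380, 13, 209), (382, 29, 194), (384, 32, 197), (386, 31, 195)]
world rim at px 265/379 [[0.4289, -0.0603, 0.032], [0.4905, -0.053, 0.032]] tool y cm [[4.96, -3.06, -1.03], [4.96, 3.15, -1.03]]
white 0.6
pot 12.2
stone 0.6
pedal 0.7
```

```bash
python3 -c "
from bench import r
print(r.close_job())"
```

```text
the job is handed in; nothing more can be done
None
```

The job is handed in: the pedal was pressed to its stop and sprang back, then the green bar was carried over the guard and is still held level about 14 mm above the holder's rim. It is centred to within about 2 mm, with no contact felt at the guard or holder. The white bar and loose stone are unmoved; the pot was partly out of view, so I could not confirm it by picture, but the arm never went near it.

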